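Hang the stone panel level and switch on the light station

TASK

The stone panel standing on the green mat is next to be inspected: hang it on the peg of the light station by the hole that makes it hang level, and let go of it. Then turn the isolator's red handle from off (red mark) all the way to on (green mark). Leave the other two panels standing in their stands.

Things in the scene. Friction and masses are not known exactly. Their poses are not given: they have to be found in the camera images.
- panel_green: L-shaped plate 160 (y) x 6 (x) x 140 mm (z). Origin: middle of length and thickness, at the foot, z up. Top strip z 85-140, plain above 112. Five 16 mm wide holes at y = -64, -32, 0, 32, 64, from z 94 to a pointed roof (apex 112, walls to 104). Drop leg 64 wide, z 0-85, at y = -48, with a green stone. Strip 100 g, even about y = 0; leg with stone 200 g about y = -48. Mass centre at z = 73.
- panel_purple: T-shaped plate, same sizes, holes, masses and origin as the green panel, but the leg with its purple stone is centred at y = 0 (mm). In all three the stone is 50 x 42 x 14 mm, its middle at z = 59 mm, and both faces are alike; total mass varies by up to 20 %, in proportion.
- panel_amber: L-shaped plate, mirror image of the green panel: same sizes, holes, masses and origin, but the leg with its amber stone is centred at y = +48 mm.
- mat: green bench mat, 230 x 220 x 3 mm, fixed; origin at the centre of its underside. Near its middle is one of three alike wooden stands (foot 75 x 180 mm), the other two being well to the robot's left. Each holds one panel upright on its leg in a slot 7.8 mm wide, 30 mm deep, along the panel's length: lift straight up to free it. Which panel is on the mat varies.
- light_station: fixed: steel foot 130 x 170 x 14 mm, low LED bar (top 46 mm above the table), upright post 18 mm thick, 199 mm high, with one plain peg 6 mm thick at its top. Origin: on the table at the post's axis. The peg points along this body's -x, rising slightly from 190 mm height at the post to 198 mm at its round tip, 78 mm out. Nothing stands above it.
- peg_mid (a point): point on the peg's centre line, 42 mm from the post's axis, 194 mm above the table; axes as the light station's.
- peg_tip (a point): centre of the peg's rounded free end, 78 mm from the post's axis, 198 mm above the table; axes as the light station's.
- isolator_axis (a point): point on the upright turning axis of the rotary isolator, 82 mm above the table, near half height of the handle's bar. The isolator is a fixed yellow housing 110 x 110 x 58 mm; x and y here are the housing's: the handle points along -x (red mark) when off, along -y (green mark) when on.
- handle_end (a point): middle of the outer end face of the isolator's red handle, 78 mm from the axis, 82 mm above the table. The handle is a level bar 18 mm wide and 26 mm high (69 to 95 mm above the table); its upright flanks are free to be pushed.
- handle (a joint): angle of the isolator handle: 0 = off, 1.571 = on, growing anticlockwise seen from above; stops at both ends. It turns stiffly (about 0.12 N m, so 1.5 to 3 N on its outer half), stays where it is left and does not spring back.
Not all that is in view belongs to the job. What is shaped like the panel_purple but brown is not meant.

How it is judged:
By the outcome, as a careful person would: the job done as asked, in the order asked, and still so for the second after the job is handed in, with the robot touching nothing.
It also fails if it takes over 58 s, if anything falls off the work surface, if the arm or the gripper's body presses on something with over 40 N, if the wrist force passes 120 N, or if a joint passes its speed limit or range.

ROBOT

A 6-joint arm with a two-finger parallel gripper is mounted at the origin on the work surface. World frame = base frame: x ahead of the robot, y to its left, z up, the work surface at z = 0. Lengths are in mm, angles in rad, forces in N, time in s.
With the tool pointing down it reaches from about 350 to 875 mm from the base axis. Payload 4.2 kg.
Tool frame: the origin (TCP) lies midway between the tips of the shut fingers; the grasp point (between the pads) lies 19 mm behind it; z points along the fingers, y is the line along which they close (so a half turn about z gives the same grasp; the last joint's range is limited). The gripper opens to 87 mm and grips with 3 to 60 N. Pads are 19 mm wide; open, the fingers measure 117 mm over their backs; the gripper's body (75 mm by 190 mm) begins 51 mm behind the grasp point.
Start: joints at [-1.072, 0.385, 0.008, 0, -1.194, -0.259], TCP at [148.46, -607.09, 201.25] pointing down, gripper open.
Joint ranges: [-3.14, 3.14], [-1.21, 2.06], [-1.07, 1.41], [-3.16, 2.05], [-2.99, -0.16], [-3.1, 3.1]. Speed limits (rad/s): [2.79, 2.79, 3.14, 3.14, 3.14, 3.14].

INTERFACE

Orientations are given as a rotation vector (axis times angle).
In Python, from station import move_pose, move_straight, move_joints, gripper_to, pause, inverse_kinematics, observe, camera, camera_info, Unreachable, close_job gives the robot as it stands. Calls block until the motion is done:
- move_pose(position, orientation): joint-space move of the TCP to a pose.
- move_straight(position, rotation=None, vel=150, guard=None): straight line of the TCP; rotation=None keeps the orientation; vel is the mean speed in mm/s. With guard (N) it stops when the force on the tool has changed by that much, and returns True; else False.
- move_joints(angles): joint-space move.
- gripper_to(opening, strength=None): finger opening in mm; strength is the grip in N (None keeps the last); returns when the fingers have stopped.
- pause(seconds).
- inverse_kinematics(position, orientation): joint angles nearest the present ones, or None.
- observe(): the state.
- camera(name): name is "scene" or "top" or "wrist"; returns the picture (420x560x3 uint8, red, green, blue); there is no depth.
- camera_info(name): a dict with "mtx" (3x3 intrinsics, pixels), "R" (3x3) and "t" (3): a world point X has camera coordinates R X + t. Camera axes: x right, y down, z forward; pixel columns grow to the right and rows downward; lengths in mm; the calibration is good to about 2 mm. A picture is of the moment at which its call begins: read the wrist's pose just before it. camera_info takes no time and is no camera call; for the wrist camera it gives the pose at the moment of the call.
A pose or a line that the arm cannot do raises Unreachable and nothing moves.
- close_job(): hands the job in; it is judged then, once.
The state is a dict: "time_s": time; "joint_positions": joint angles; "qd": joint speeds; "effort": joint torques, N m; "position": TCP position; "tcp_rot": TCP orientation; "contact_force": force on the tool from outside, world axes, zero at the start; "moment": the same for the moment, N m; "opening": finger opening in mm; "gripper_force": force on a finger pad.
Only numpy, scipy, OpenCV 4.12 (cv2) and the standard library are available. Lean on these libraries where they do the work, as an engineer would, in place of code of your own. Each camera call takes 0.05 s, during which the arm holds its last target. There are 200 camera calls.

## Working session

There is one attempt and no reset: what is moved stays moved. The work goes in short steps, each a Python script; the robot and the scene stay as the last script left them, time stands still between calls to the robot, and variables do not carry over. Pictures are saved under pics/ and viewed, at most 10 in all, crops included, and the job is handed in when it is done.

```bash
mkdir -p pics; ls; python3 - <<'E'
from station import *
import cv2
for n in("scene","top"):
    cv2.imwrite(f"pics/{n}1.png",camera(n)[:,:,::-1]); i=camera_info(n); print(n,i["mtx"].round(1).tolist(),(-i["R"].T@i["t"]).round(),i["R"].round(2).tolist())
o=observe(); print(o["time_s"],o["tcp_rot"])
E
```

```text
pics
scene [[382.0, 0.0, 284.7], [0.0, 382.0, 199.0], [0.0, 0.0, 1.0]] [1023. -410.  663.] [[0.62, 0.78, 0.0], [0.46, -0.36, -0.81], [-0.63, 0.51, -0.59]]
top [[505.0, 0.0, 280.2], [0.0, 505.0, 209.3], [0.0, 0.0, 1.0]] [ 194.    8. 1586.] [[-0.02, -1.0, 0.0], [-0.98, 0.02, -0.19], [0.19, -0.01, -0.98]]
0.1 [ 3.75521898e-01 -3.11873726e+00 -2.99139638e-03]
```

View pics/scene1.png

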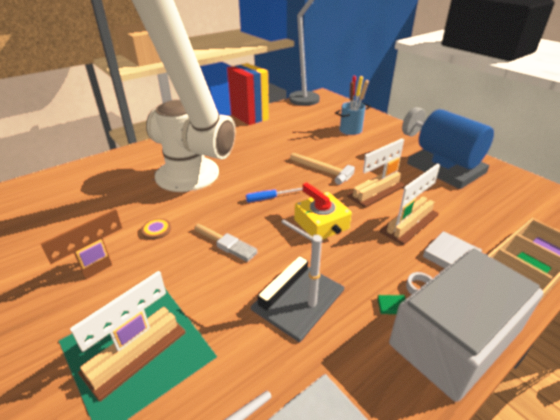

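View pics/top1.png

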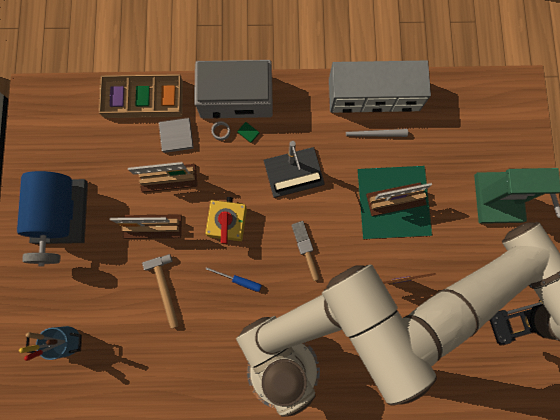

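```bash
cat > crops.py <<'E'
import cv2, numpy as np
def crop(f,x0,x1,y0,y1,s,step=10):
    im=cv2.imread(f)[y0:y1,x0:x1]; im=cv2.resize(im,None,fx=s,fy=s,interpolation=cv2.INTER_CUBIC)
    for x in range(-(-x0//step)*step,x1,step):
        cv2.line(im,(int((x-x0+.5)*s),0),(int((x-x0+.5)*s),5),(0,255,255),1); cv2.putText(im,str(x),(int((x-x0+.5)*s)-9,15),0,.35,(0,255,255),1)
    for y in range(-(-y0//step)*step,y1,step):
        cv2.line(im,(0,int((y-y0+.5)*s)),(5,int((y-y0+.5)*s)),(0,255,255),1); cv2.putText(im,str(y),(6,int((y-y0+.5)*s)+4),0,.35,(0,255,255),1)
    return im
def comp(out,items):
    c=np.zeros((600,800,3),np.uint8)
    for im,x,y in items:
        h=min(im.shape[0],600-y);w=min(im.shape[1],800-x); c[y:y+h,x:x+w]=im[:h,:w]
    cv2.imwrite(out,c)
E
python3 - <<'E'
from crops import *
S,T="pics/scene1.png","pics/top1.png"
comp("pics/A.png",[(crop(S,65,195,265,400,3),0,0),(crop(T,360,440,175,225,5),395,0),(crop(S,40,130,205,285,3),395,260)])
comp("pics/B.png",[(crop(S,250,350,180,340,3.7),0,0),(crop(T,260,330,135,200,6),375,0),(crop(T,200,255,190,250,3.5),375,392)])
E
```

```text
(no output)
```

View pics/A.png

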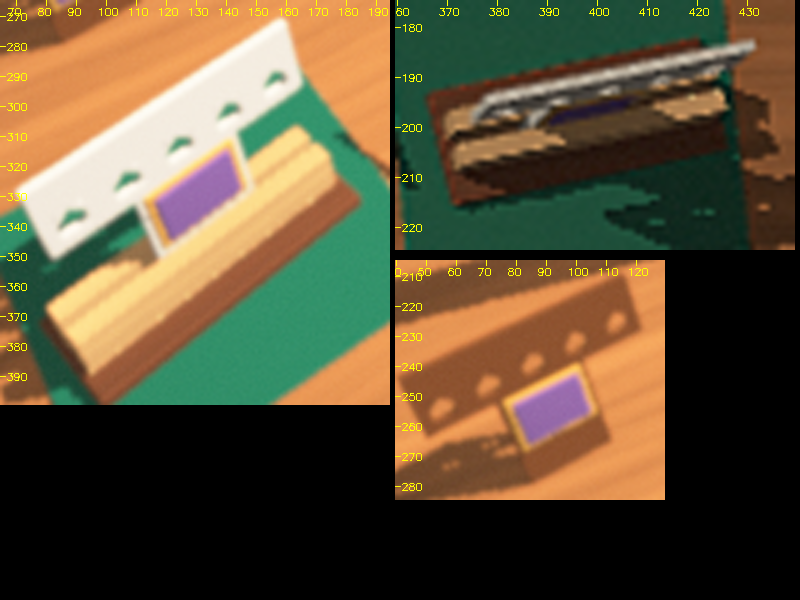

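View pics/B.png

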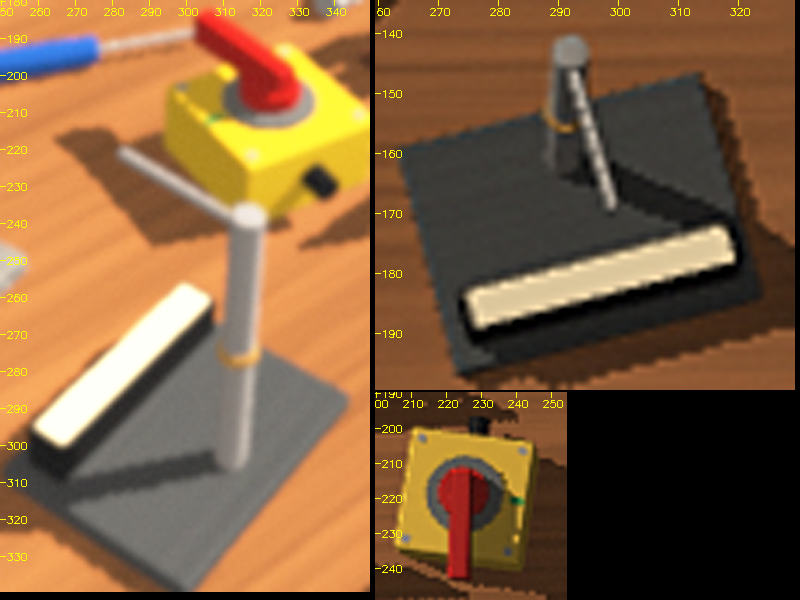

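```bash
cat > geo.py <<'E'
import numpy as np
from scipy.optimize import least_squares
def proj(c,X):
    p=(c["R"]@np.atleast_2d(X).T).T+c["t"]; q=(c["mtx"]@p.T).T; return q[:,:2]/q[:,2:]
def place(P,q): # q=x,y,z,yaw
    c,s=np.cos(q[3]),np.sin(q[3]); P=np.atleast_2d(P).astype(float)
    return P@np.array([[c,s,0],[-s,c,0],[0,0,1]])+np.array(q[:3])
def fit(obs,q0,zfix=None):
    """obs: list of (cam, local points, pixels)"""
    def full(q): return q if zfix is None else np.array([q[0],q[1],zfix,q[2]])
    def f(q): return np.concatenate([(proj(c,place(P,full(q)))-px).ravel() for c,P,px in obs])
    q0=np.array(q0,float); q0=q0 if zfix is None else q0[[0,1,3]]
    r=least_squares(f,q0,x_scale=[100]*(len(q0)-1)+[1],loss="soft_l1")
    return full(r.x),f(r.x).reshape(-1,2)
def ray(c,px,z):
    d=c["R"].T@np.linalg.solve(c["mtx"],[*px,1]); o=-c["R"].T@c["t"]; return o+d*(z-o[2])/d[2]
def tri(obs):
    A=np.zeros((3,3));b=np.zeros(3)
    for c,px in obs:
        d=c["R"].T@np.linalg.solve(c["mtx"],[*px,1]);d/=np.linalg.norm(d);o=-c["R"].T@c["t"];M=np.eye(3)-np.outer(d,d);A+=M;b+=M@o
    X=np.linalg.solve(A,b); return X,[ (proj(c,X)[0]-px).round(1).tolist() for c,px in obs]
E
python3 - <<'E'
from station import *
from geo import *
np.set_printoptions(precision=2,suppress=True)
S,T=camera_info("scene"),camera_info("top")
Ps=[(3,-80,140),(3,80,140),(3,80,85),(3,-80,85)]+[(3,y,102) for y in(-64,-32,0,32,64)]
ps=[(71.2,327.8),(159.5,270.5),(165.2,292.2),(82.2,351.2),(88.8,338.5),(107.2,325.8),(124.8,313.8),(141.2,302.5),(156.5,292.2)]
pt=[(431.5,182.9),(376.5,194.5)]
print([ray(T,p,170) for p in pt])
q,r=fit([(S,Ps,ps),(T,[(0,-80,140),(0,80,140)],pt)],[560,-300,25,-.2]); print("panel",q,r.tolist())
print("tip",*tri([(S,(282.2,220.9)),(T,(299.2,169))]),"posttop",*tri([(S,(316.5,237.9)),(T,(292,142.5))]))
print("foot",[ray(T,p,14) for p in [(264.2,159.8),(313.7,147),(324,183.7),(274,196.5)]], ray(S,(343.3,288.1),14),ray(S,(312.7,305.4),14))
print("iso corners",[ray(T,p,58) for p in [(210.4,200.1),(245.2,204.1),(240.9,239.8),(206,233.2)]],"end",ray(T,(223.2,242.4),95),ray(T,(224.6,217.5),95))
w=camera_info("wrist");print(w["mtx"],-w["R"].T@w["t"],w["R"],observe()["position"])
E
```

```text
[array([ 532.81, -437.28,  170.  ]), array([ 501.44, -276.75,  170.  ])]
panel [ 521.33 -363.76   12.18    0.19] [[0.27949859501846674, 2.5897658885701276], [0.35533716558018114, 1.6225418654251484], [0.1143296225119741, 0.27825071076267704], [0.19430859758557517, -0.2441874478332693], [0.006712596643211555, -0.3501070159588835], [0.039627020156956405, -0.39427371338609873], [-0.22946604132765458, -0.3765333803810904], [-0.30461006663529133, -0.3632285319398534], [-0.20067476722809374, -0.7132166315758468], [-0.18454694075575162, 0.19811459455425506], [1.655775260748669, -0.3194776989556374]]
tip [573.81 -55.41 196.77] [[-0.1, 0.0], [-0.0, -0.0]] posttop [652.17 -37.04 197.9 ] [[0.2, -0.0], [0.1, 0.1]]
foot [array([656.32,  48.28,  14.  ]), array([ 696.54, -112.84,   14.  ]), array([ 573.61, -142.04,   14.  ]), array([534.59,  18.6 ,  14.  ])] [663.73  44.71  14.  ] [656.91 -39.25  14.  ]
iso corners [array([517.22, 214.95,  58.  ]), array([502.69, 107.53,  58.  ]), array([392.08, 121.23,  58.  ]), array([414.27, 227.6 ,  58.  ])] end [380.48 171.03  95.  ] [455.4  167.04  95.  ]
[[370.42   0.   283.88]
 [  0.   370.42 211.73]
 [  0.     0.     1.  ]] [  73.92 -625.37  384.59] [[-0.24  0.97  0.  ]
 [ 0.93  0.23  0.28]
 [ 0.27  0.07 -0.96]] [ 148.33 -606.57  200.28]
```

```bash
cat >> geo.py <<'E'
from scipy.spatial.transform import Rotation as Ro
def down(yaw): # tool z down, tool y along direction yaw
    y=np.array([np.cos(yaw),np.sin(yaw),0]);z=np.array([0,0,-1.]);return Ro.from_matrix(np.c_[np.cross(y,z),y,z]).as_rotvec()
E
python3 - <<'E'
from station import *
from geo import *
import cv2,pickle
for a in (.19,.19+np.pi): print(a,inverse_kinematics([521,-364,260],down(a)), inverse_kinematics([611,-45,215],down(a+.05)))
q=[(abs(inverse_kinematics([521,-364,260],down(a))[5])+abs(inverse_kinematics([611,-45,215],down(a))[5]),a) for a in(.19,.19+np.pi)]
a=min(q)[1]; print(a)
R=down(a); u=Ro.from_rotvec(R).as_matrix()[:,0]; C=[]
for i,(off,z) in enumerate([(-60,270),(-10,225)]):
    p=np.array([521,-364,z])+off*u
    (move_pose if i==0 else move_straight)(p,R)
    c=camera_info("wrist"); im=camera("wrist"); C.append(c); cv2.imwrite(f"pics/w{i}.png",im[:,:,::-1])
    print(observe()["time_s"],observe()["position"], [proj(c,place([(0,y,140)],[521.3,-363.8,12.2,.19]))[0].round() for y in(-80,80)])
pickle.dump((C,a),open("w.pkl","wb"))
a,b=[cv2.imread(f"pics/w{i}.png") for i in(0,1)]
cv2.imwrite("pics/w01.png",np.hstack([cv2.resize(a,(400,300)),cv2.resize(b,(400,300))]))
E
```

```text
0.19 [-0.35566452  0.3716881   0.13436921  0.         -1.33347744 -2.59592813] [ 1.90366920e-01  3.54882895e-01 -2.45409257e-03  0.00000000e+00
 -1.21345934e+00 -3.09195957e+00]
3.331592653589793 [-3.55664523e-01  3.71688097e-01  1.34369211e-01  4.44089210e-16
 -1.33347744e+00  5.45664523e-01] [ 0.19036692  0.3548829  -0.00245409  0.         -1.21345934  0.04963308]Traceback (most recent call last):
  File "<stdin>", line 5, in <module>
TypeError: 'NoneType' object is not subscriptable
```

```bash
python3 - <<'E'
from station import *
from geo import *
import cv2,pickle
a=.19+np.pi
R=down(a); u=Ro.from_rotvec(R).as_matrix()[:,0]; C=[]; print(u)
for i,(off,z) in enumerate([(-60,270),(-10,225)]):
    p=np.array([521,-364,z])+off*u
    (move_pose if i==0 else move_straight)(p,R)
    c=camera_info("wrist"); im=camera("wrist"); C.append(c); cv2.imwrite(f"pics/w{i}.png",im[:,:,::-1])
    print(observe()["time_s"],observe()["position"], [proj(c,place([(0,y,140)],[521.3,-363.8,12.2,.19]))[0].round() for y in(-80,80)])
pickle.dump((C,a),open("w.pkl","wb"))
a,b=[cv2.imread(f"pics/w{i}.png") for i in(0,1)]
cv2.imwrite("pics/w01.png",np.hstack([cv2.resize(a,(400,300)),cv2.resize(b,(400,300))]))
E
```

```text
[ 1.88858895e-01 -9.82004235e-01  7.79909228e-17]
1.8833 [ 509.03639728 -305.92721383  269.77390295] [array([281.,  16.]), array([282., 223.])]
2.5333 [ 519.31293318 -354.38684723  225.61621854] [array([282.,  85.]), array([282., 302.])]
```

View pics/w01.png

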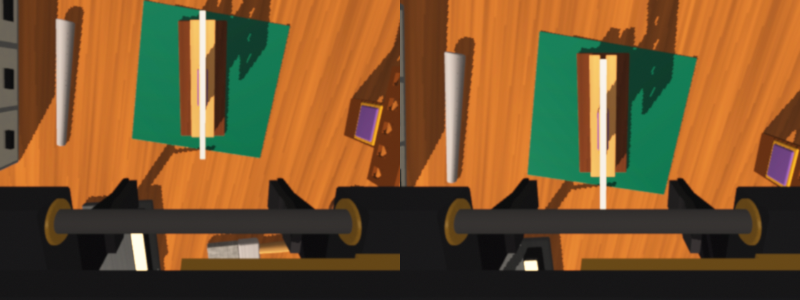

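```bash
python3 - <<'E'
from geo import *
import cv2,pickle
np.set_printoptions(precision=2,suppress=True)
C,a=pickle.load(open("w.pkl","rb")); obs=[];px=[]
for i in(0,1):
    im=cv2.imread(f"pics/w{i}.png").astype(int); m=(im.min(2)>185); m[:,:262]=0;m[:,303:]=0;m[300:]=0
    n,l,s,_=cv2.connectedComponentsWithStats(m.astype(np.uint8)); k=1+np.argmax(s[1:,4]); ys,xs=np.where(l==k); print(s[k])
    e=[(xs[ys<ys.min()+10].mean(),ys.min()-.5),(xs[ys>ys.max()-10].mean(),ys.max()+.5)]; print(e); px.append(e)
print(tri([(C[0],px[0][0]),(C[1],px[1][0])]))
P=[(0,-80,140),(0,80,140)]
q,r=fit([(C[0],P,px[0]),(C[1],P[:1],px[1][:1])],[521,-364,12,.19]); print(q,r.tolist())
E
```

```text
[ 280   15    8  207 1492]
[(np.float64(283.0), np.float64(14.5)), (np.float64(283.1384615384615), np.float64(221.5))]
[ 280   83    9  209 1737]
[(np.float64(284.0), np.float64(82.5)), (np.float64(283.5897435897436), np.float64(291.5))]
(array([ 535.21, -443.89,  151.81]), [[0.1, -0.0], [-0.1, 0.0]])
[ 520.21 -365.37   11.42    0.19] [[0.08254893277324982, 0.039339537600223906], [-6.094487559948902e-06, 0.022827650560486745], [-0.07355632132185974, -0.052742081574152166]]
```

```bash
python3 - <<'E'
from station import *
from geo import *
import cv2
np.set_printoptions(precision=2,suppress=True)
x,y=520.2,-365.2; R=down(.19+np.pi)
gripper_to(50,40)
move_straight([x,y,170],R); print(move_straight([x,y,129],R,100,guard=8))
print(gripper_to(0,40)); o=observe(); print(o["time_s"],o["position"],o["opening"],o["gripper_force"],o["contact_force"])
move_straight([x,y,180],R,80); move_straight([x,y,235],R)
st=np.array([652,-37.5]);w=.238;d=np.array([np.cos(w),np.sin(w)])
move_pose([*(st-118*d),216],down(w+np.pi)); pause(.3)
o=observe(); print(o["time_s"],o["position"],o["opening"],o["contact_force"])
for n in("scene","top"): cv2.imwrite(f"pics/{n}2.png",camera(n)[:,:,::-1])
from crops import *
comp("pics/C.png",[(crop("pics/scene2.png",200,340,160,300,4),0,0),(crop("pics/top2.png",265,325,135,200,4),565,0)])
E
```

```text
False
False
5.3833 [ 520.22 -365.21  128.99] 3.7311049262150338 39.999770522117615 [-0.55 -0.31  0.27]
8.1417 [537.39 -66.14 215.9 ] 3.761602632133181 [ 0.37  0.17 -1.92]
```

View pics/C.png

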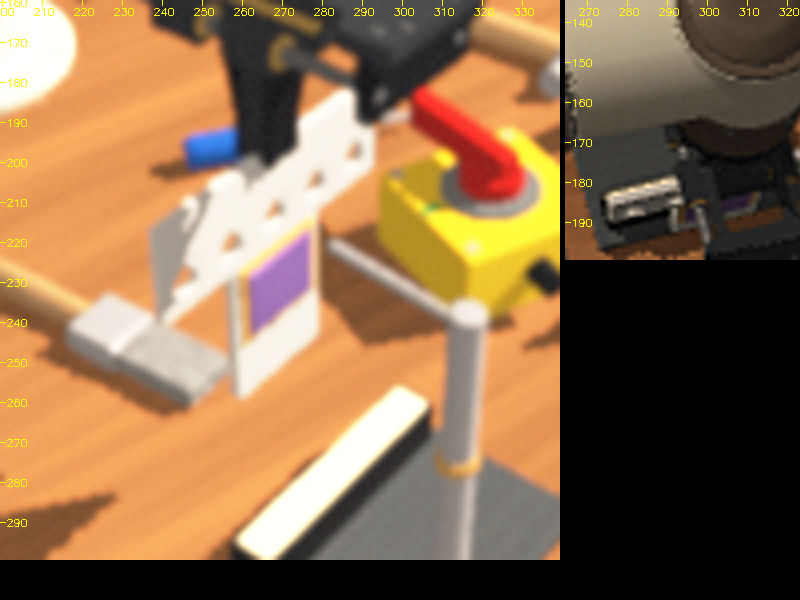

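```bash
python3 - <<'E'
from station import *
from geo import *
np.set_printoptions(precision=1,suppress=True)
S=camera_info("scene"); f=lambda X,Y:(200+X/4-.5,160+Y/4-.5)
p=observe()["position"]; q0=[p[0],p[1],p[2]-117,.238]
P=[(3,-32,102),(3,0,102),(3,32,102),(3,64,102),(3,-80,85),(3,-32,0),(3,32,0)]
px=[f(*t) for t in[(233,241),(278,210),(316,178),(354,148),(165,325),(240,398),(320,333)]]
print(q0,(proj(S,place(P,q0))-px).tolist())
def g(v):
  return v
q,r=fit([(S,P,px)],q0); print(q,r.tolist())
tipx=f(330,242); print(proj(S,[573.8,-55.4,197]),tipx)
E
```

```text
[np.float64(537.3631814789752), np.float64(-65.79741793054477), np.float64(98.93775833889839), 0.238] [[-0.7894824517901498, 1.0604471378463245], [-1.2945719488998293, 0.7064829519000568], [-0.621471373836755, 1.0337859389129846], [-0.47571892848463904, 1.2588223789456947], [-0.4980271538820773, 0.03205794454740385], [-0.6649285268001108, 0.10229761981565844], [-1.3451424699068184, -0.1798773865413068]]
[547.1 -70.7 109.3   0.2] [[-0.023857132499074396, 0.40711664643725953], [-0.45432174493049615, -0.15139430965174938], [0.2741057018611741, -0.005983112316414463], [0.4585784856944315, 0.05714040952400978], [0.11648608354315115, -0.11035624407770683], [0.07755063477083013, 0.23347173547642797], [-0.5102487283688788, -0.473948787360456]]
[[282.1 220.8]] (282.0, 220.0)
```

```bash
python3 - <<'E'
from station import *
from geo import *
import cv2
np.set_printoptions(precision=2,suppress=True)
st=np.array([652,-37.5]);w=.238;d=np.array([np.cos(w),np.sin(w)]);n=np.array([-d[1],d[0]])*-.6
R=down(w+np.pi); P=lambda r,z:[*(st-r*d+n),z]
move_straight(P(110,213.5),R)
g=move_straight(P(74,213.2),R,60,guard=5); print(g,observe()["contact_force"])
if not g:
    g=move_straight(P(44,209.7),R,60,guard=5); print(g,observe()["contact_force"])
o=observe(); print(o["time_s"],o["position"])
cv2.imwrite("pics/scene3.png",camera("scene")[:,:,::-1])
if not g:
    g=move_straight(P(44,199),R,20,guard=1.2); o=observe(); print("down",g,o["position"],o["contact_force"])
cv2.imwrite("pics/scene4.png",camera("scene")[:,:,::-1])
from crops import *
comp("pics/D.png",[(crop("pics/scene3.png",250,350,160,300,4),0,0),(crop("pics/scene4.png",250,350,160,300,4),400,0)])
E
```

```text
False [-0.2   0.48 -2.69]
False [-0.01 -0.04 -3.91]
9.8917 [609.2  -48.44 209.29]
down True [609.27 -48.39 203.24] [-0.37  0.62  3.03]
```

View pics/D.png

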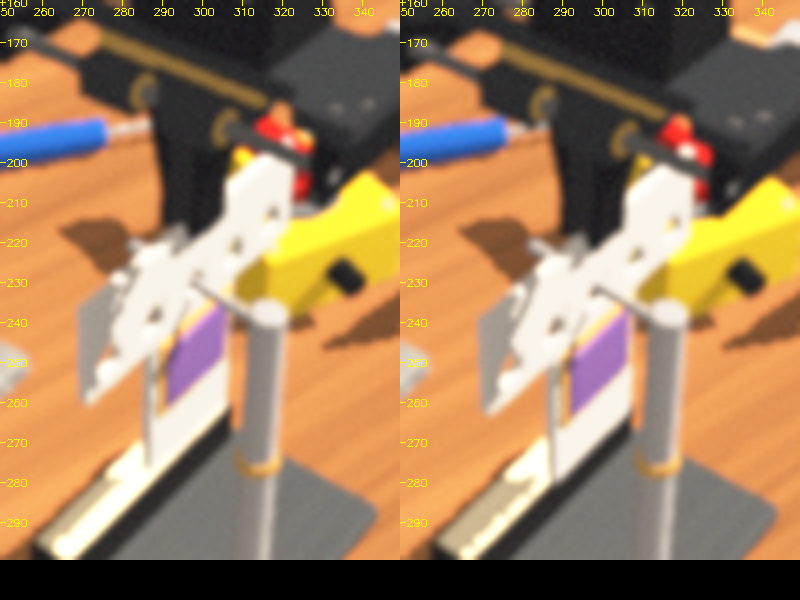

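```bash
python3 - <<'E'
from station import *
from geo import *
import cv2
np.set_printoptions(precision=2,suppress=True)
gripper_to(16,20); pause(.3); print(observe()["contact_force"])
p=observe()["position"]; R=observe()["tcp_rot"]
move_straight([p[0],p[1],p[2]+20],None,60); move_straight([p[0],p[1],p[2]+110])
move_pose([480,0,300],down(.238+np.pi)); gripper_to(0,20)
o=observe();print(o["time_s"],o["contact_force"],o["opening"])
for n in("scene","top"): cv2.imwrite(f"pics/{n}5.png",camera(n)[:,:,::-1])
pause(.7); cv2.imwrite("pics/scene6.png",camera("scene")[:,:,::-1])
a,b=cv2.imread("pics/scene5.png").astype(int),cv2.imread("pics/scene6.png").astype(int); print(abs(a-b)[190:320,240:350].max())
from crops import *
comp("pics/E.png",[(crop("pics/scene6.png",250,350,160,300,4),0,0),(crop("pics/top5.png",200,340,130,250,2.85),400,0)])
E
```

```text
[-0.24  0.44  0.02]
13.7 [ 0.58  1.05 -0.04] 0.04456988451974163
9
```

View pics/E.png

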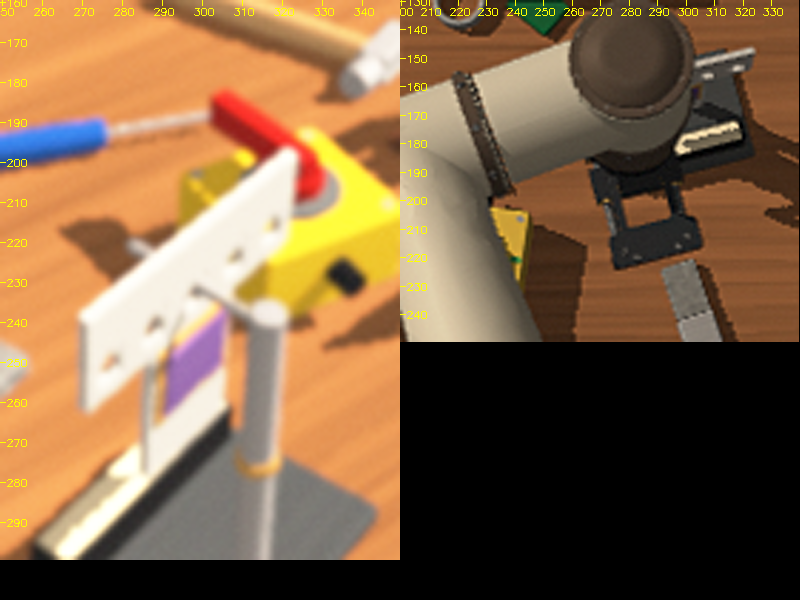

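```bash
python3 - <<'E'
from station import *
from geo import *
import cv2
np.set_printoptions(precision=2,suppress=True)
ax=np.array([456.6,167.8]); y0=-.09
def pose(th,off,z=76,r=60):
    f=np.pi+y0+th; e=np.array([np.cos(f),np.sin(f)]); t=np.array([-e[1],e[0]])
    return [*(ax+r*e-off*t),z],down(f)
print(inverse_kinematics(*pose(0,38)),inverse_kinematics(*pose(1.6,20)))
move_pose(*pose(0,40,170)); 
cv2.imwrite("pics/w7.png",camera("wrist")[:,:,::-1])
print(move_straight(*pose(0,40),vel=100,guard=5),observe()["position"])
for th in [*np.arange(0,1.5,.15),1.5,1.57,1.64,1.71,1.78]:
    g=move_straight(*pose(th,20),vel=60,guard=9); o=observe()
    print(round(th,2),g,o["position"][:2],o["contact_force"])
    if g: break
move_straight(*pose(th,40),vel=60); p,R=pose(th,40,220); move_straight(p,R)
print(observe()["time_s"])
E
```

```text
[ 0.85  0.24 -0.57  0.   -0.76 -0.94] [ 0.61  0.23 -0.59  0.   -0.76  0.9 ]
False [400.88 213.34  76.53]
0.0 False [398.77 192.81] [-0.22  0.47 -0.34]
0.15 False [395.69 184.33] [-0.27  1.07 -0.11]
0.3 False [394.03 175.19] [ 1.04 -0.01  0.85]
0.45 False [393.68 165.76] [0.83 0.56 0.5 ]
0.6 False [394.72 156.33] [0.74 0.08 1.31]
0.75 False [397.11 147.17] [ 0.65  0.74 -1.03]
0.9 False [400.8  138.41] [-0.32 -0.21  0.19]
1.05 False [405.76 130.36] [-0.19 -0.39 -0.02]
1.2 False [411.88 123.15] [-0.51  0.04  1.24]
1.35 False [418.99 116.94] [ 0.09 -0.6   0.3 ]
1.5 False [426.94 111.86] [-0.45 -0.67 -0.59]
1.57 False [430.95 109.96] [0.39 0.   0.47]
1.64 False [435.17 108.32] [ 0.4  -0.71 -0.48]
1.71 False [439.38 106.91] [-0.26  0.44  0.55]
1.78 False [443.71 105.87] [-0.61 -0.85  0.12]
22.875
```

```bash
python3 - <<'E'
from station import *
from geo import *
import cv2
move_pose([480,-60,320],down(.238+np.pi))
for n in("scene","top"): cv2.imwrite(f"pics/{n}8.png",camera(n)[:,:,::-1])
from crops import *
comp("pics/F.png",[(crop("pics/scene8.png",250,350,165,300,4),0,0),(crop("pics/top8.png",195,260,185,250,6),405,0)])
E
```

```text
(no output)
```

View pics/F.png

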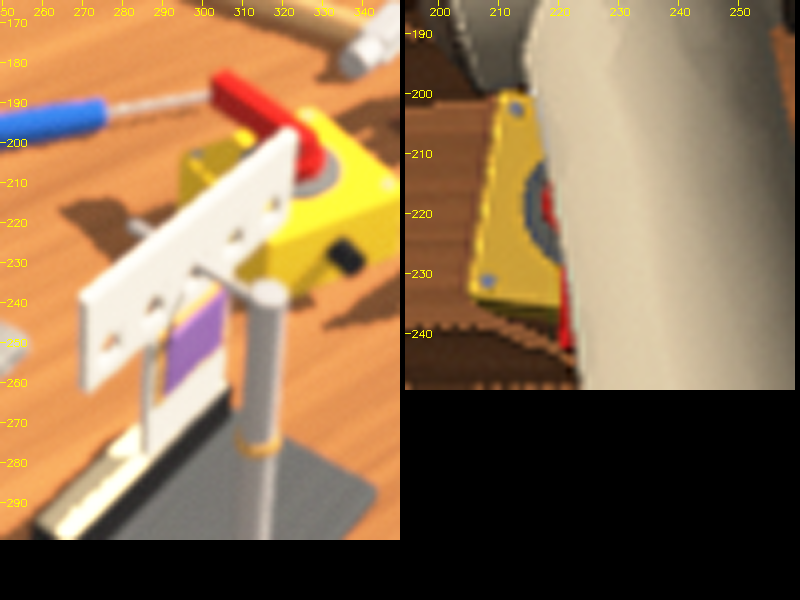

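```bash
python3 - <<'E'
from station import *
from geo import *
np.set_printoptions(precision=1,suppress=True)
S,T=camera_info("scene"),camera_info("top")
# top-face end edge mid: scene F crop (226,78); top (223.2,242.4); hub: scene (310,150)
print(tri([(S,(250+226/4-.5,165+78/4-.5)),(T,(223.2,242.4))]))
print(ray(S,(250+226/4-.5,165+78/4-.5),95),ray(T,(223.2,242.4),95))
for X in [(380,171,95),(380,171,69),(456.6,167.8,95),(456.6,167.8,58)]: print(X,proj(S,[X]),proj(T,[X]))
o=observe();print(o["opening"],o["position"],o["time_s"])
E
```

```text
(array([383.1, 174. ,  87.4]), [[-1.0, 0.1], [-0.7, -0.5]])
[392.6 168.9  95. ] [380.5 171.   95. ]
(380, 171, 95) [[303.5 181.7]] [[223.2 242.6]]
(380, 171, 69) [[303.2 189.6]] [[224.1 243.6]]
(456.6, 167.8, 95) [[322. 195.]] [[224.3 217.1]]
(456.6, 167.8, 58) [[321.2 206.5]] [[225.6 219.2]]
0.7153080699080581 [479.6 -59.3 319.1] 23.9583
```

View pics/w7.png

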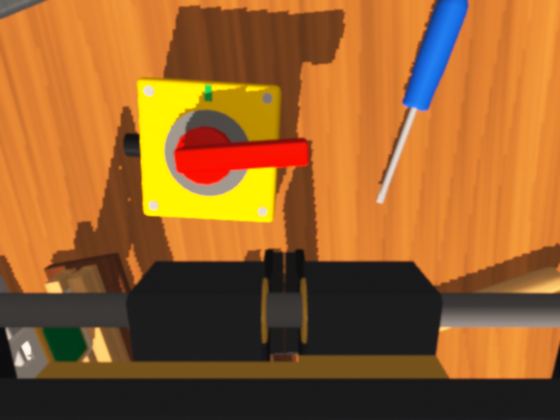

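```bash
python3 - <<'E'
from station import *
from geo import *
np.set_printoptions(precision=1,suppress=True)
o=observe(); c=camera_info("wrist"); Rt=Ro.from_rotvec(o["tcp_rot"]).as_matrix(); p=np.array(o["position"])
ax=np.array([456.6,167.8]);f=np.pi-.09
Rd=Ro.from_rotvec(down(f)).as_matrix(); e=np.array([np.cos(f),np.sin(f)]);t=np.array([-e[1],e[0]]); pd=np.array([*(ax+60*e-40*t),170])
# camera in tool frame
Rc=c["R"]@Rt; tc=c["R"]@p+c["t"]
w={"mtx":c["mtx"],"R":Rc@Rd.T}; w["t"]=tc-w["R"]@pd
print(pd,-w["R"].T@w["t"])
for n,px,z in [("end",(308,153),95),("hub",(205,155),95),("c",(138,80),58),("c",(280,87),58),("c",(272,221),58),("c",(145,214),58),("green",(208,93),58)]: print(n,ray(w,px,z))
for z in(76,95,120): print(z,proj(w,[[pd[0],pd[1],z]]))
print(c["R"]@Rt, tc)
for X in([380,171,82],[456.6,167.8,82]): print(proj(w,[X]))
E
```

```text
[400.4 213.  170. ] [392.7 137.4 354.3]
end [378.9 170.5  95. ]
hub [450.6 165.5  95. ]
c [500.9 109.   58. ]
c [394.5 123.6  58. ]
c [411.  229.1  58. ]
c [515.9 213.6  58. ]
green [449.6 123.   58. ]
76 [[282.8 207.2]]
95 [[282.7 214. ]]
120 [[282.6 224.6]]
[[ 0.   1.   0. ]
 [-1.   0.  -0.3]
 [-0.3 -0.   1. ]] [ -0.9  22.3 198.1]
[[305.4 151.6]]
[[200.9 156.6]]
```

```bash
cat >> geo.py <<'E'
import cv2
def red(im): # rgb
    im=im.astype(int); m=(im[:,:,0]>110)&(im[:,:,1]<60)&(im[:,:,2]<60); n,l,s,c=cv2.connectedComponentsWithStats(m.astype(np.uint8))
    if n<2: return None
    return [(s[k].tolist(),c[k].round(1).tolist()) for k in 1+np.argsort(-s[1:,4])[:2]]
E
python3 - <<'E'
from geo import *
for n in("scene1","scene4","scene6","scene8","top1","top8","w7"): print(n,red(cv2.imread(f"pics/{n}.png")[:,:,::-1]))
E
```

```text
scene1 [([228, 67, 27, 57, 1165], [241.3, 94.7]), ([303, 184, 27, 26, 304], [317.0, 197.7])]
scene4 [([230, 67, 24, 57, 1104], [241.8, 95.4]), ([314, 191, 14, 11, 43], [320.3, 195.0])]
scene6 [([231, 96, 24, 28, 486], [242.7, 109.4]), ([303, 184, 19, 15, 130], [311.2, 191.3])]
scene8 [([303, 184, 19, 15, 133], [311.2, 191.2]), ([232, 105, 7, 14, 64], [234.7, 111.2])]
top1 [([218, 211, 13, 32, 210], [223.0, 225.3]), ([24, 355, 4, 6, 11], [25.3, 357.5])]
top8 [([220, 234, 3, 9, 13], [221.0, 238.9]), ([24, 355, 4, 6, 11], [25.3, 357.5])]
w7 [([175, 127, 136, 57, 4743], [234.2, 154.1]), ([119, 279, 4, 8, 12], [120.2, 282.4])]
```

```bash
cat > push.py <<'E'
from station import *
from geo import *
np.set_printoptions(precision=1,suppress=True)
ax=np.array([455.8,168.3]); y0=-.1
def pose(th,off,z=76,r=60):
    f=np.pi+y0+th; e=np.array([np.cos(f),np.sin(f)]); t=np.array([-e[1],e[0]])
    return [*(ax+r*e-off*t),z],down(f)
def rep(tag,g=None):
    c=camera_info("wrist"); o=observe(); a=red(camera("wrist")); b=[k for k in red(camera("scene")) if 285<k[1][0]<345]
    print(tag,g,o["position"],o["contact_force"],"mom",np.array(o["moment"]),"op",round(o["opening"],2),"W",a[0] if a else a,"S",b,flush=True)
E
python3 - <<'E'
from push import *
move_pose(*pose(0,40,150)); rep("above")
move_straight(*pose(0,40,78),vel=100,guard=5); rep("down")
for off in(20,12,4):
    g=move_straight(*pose(0,off,78),vel=50,guard=9); rep(off,g)
    if g: break
print(observe()["time_s"])
E
```

```text
above None [400.5 214.2 150.5] [-0.6 -0.6  0.5] mom [ 0.1  0.  -0. ] op 0.61 W ([164, 128, 147, 61, 5530], [228.9, 156.8]) S [([303, 184, 18, 15, 127], [311.0, 191.3])]
down None [400.6 214.4  78.5] [-1.2 -0.7 -0.4] mom [ 0.   0.1 -0. ] op 0.66 W ([115, 136, 205, 83, 10534], [207.2, 176.4]) S [([303, 184, 18, 15, 128], [311.0, 191.2])]
20 False [398.2 194.   78.2] [-0.1 -0.2 -1.2] mom [ 0.   0.1 -0.1] op 0.57 W ([120, 174, 199, 81, 10451], [211.1, 215.1]) S [([304, 184, 18, 15, 129], [311.0, 191.2])]
12 False [397.2 185.9  78. ] [-0.3  0.2 -0.2] mom [0.  0.1 0. ] op 0.61 W ([121, 188, 197, 78, 10147], [212.2, 229.3]) S [([304, 184, 18, 15, 131], [311.1, 191.1])]
4 False [396.4 177.9  78. ] [0.6 1.2 0.4] mom [ 0.1  0.1 -0. ] op 0.18 W ([123, 203, 195, 76, 8219], [209.9, 239.1]) S [([304, 183, 17, 16, 132], [310.9, 190.9])]
27.75
```

```bash
python3 - <<'E'
from push import *
for off in(-4,-12,-22):
    g=move_straight(*pose(0,off,78),vel=50,guard=9); rep(off,g)
    cv2.imwrite(f"pics/p{-off}.png",camera("wrist")[:,:,::-1])
    if g: break
# colours around handle centre in wrist picture
im=cv2.imread(f"pics/p{-off}.png")[:,:,::-1]
hs=cv2.cvtColor(np.ascontiguousarray(im),cv2.COLOR_RGB2HSV).astype(int)
for r in range(130,330,12): print(r,"".join("R" if (h[1]>180 and (h[0]<6 or h[0]>174) and h[2]>80) else "Y" if h[1]>180 and 22<h[0]<35 else "k" if h[2]<60 else "." for h in hs[r,100:400:5]))
print(observe()["time_s"])
E
```

```text
-4 False [395.6 169.9  78. ] [-0.9  0.1  0.8] mom [ 0.   0.1 -0. ] op 0.51 W ([126, 216, 191, 75, 5525], [203.3, 246.5]) S [([304, 184, 17, 15, 130], [311.1, 191.1])]
-12 False [394.8 162.   78. ] [-0.2  0.2  0.5] mom [ 0.1  0.1 -0. ] op 0.33 W ([127, 230, 137, 64, 2501], [177.8, 252.5]) S [([303, 184, 18, 16, 122], [311.3, 191.5])]
-22 False [393.8 152.   78. ] [1.  0.9 0.2] mom [0.1 0.  0. ] op 0.62 W ([136, 247, 69, 38, 732], [168.4, 258.0]) S [([303, 184, 19, 15, 127], [311.2, 191.4])]
130 ............................................................
142 ............................................................
154 ............................................................
166 ............................................................
178 ............................................................
190 YYYYYYYYYYYYYYYYYYYYYYYY...Y................................
202 ..YYYYYYYYYYYYY..YYYYYYYYYYYY....Y..........................
214 YYYYYYYYYYYYYY.YYYYYYYY.YYYYYYY.............................
226 YYYYYYYYYYY..........YYYYYYYYYYYYYY.........................
238 YYYYYYYY................YY.YYYYYYYY.........................
250 YYYYYY......RRRRRRR.......YYYYYYY.k.........................
262 YYYYY....RR.kkkkkkkkkkkkkkkkkkkkkkkkkkkkkkkk................
274 YYYYY...R.kkkkkkkkkkkkkkkkkkkkkkkkkkkkkkkkkkkkkkkkkkkkkkkkkk
286 YYYYY...kkkkkkkkkkkkkkkkkkkkkkkkk.kkk.kk..kkkkkkkkkkkkkkkkkk
298 .....kkkkkkkkkkkkkkkkkkkkkkkkkkkk.........kkkkkkkkkkkkkkkkkk
310 ......kkkkkkkkkkkkkkkkkkkkkkkkkk..........kkkkkkkkkkkkkkkkkk
322 ......kkkkkkkkkkkkkkkkkkkkkkkkkk..........kkkkkkkkkkkkkkkkkk
29.1667
```

```bash
python3 - <<'E'
import cv2,numpy as np
for f in("p4","p12"):
    hs=cv2.cvtColor(cv2.imread(f"pics/{f}.png"),cv2.COLOR_BGR2HSV).astype(int); print(f)
    for r in range(205,311,5): print(r,"".join("R" if (h[1]>150 and (h[0]<6 or h[0]>174) and h[2]>50) else "Y" if h[1]>150 and 20<h[0]<35 else "k" if h[2]<60 else "o" if h[1]>120 else "." for h in hs[r,110:370:3]))
from station import *
print(observe()["time_s"],observe()["position"])
E
```

```text
p4
205 YYYYYYYYY.........................oYYYYYYYYYYYYYYYYYYYYoooooooooooooooooooooooooooooooo
210 YYYYYYYo............................oYYYYYYYYYYYYYYYYYYoooooooooooooooooooooooooooooooo
215 YYYYYY..............o.................YYYYYYYYYYYYYYYYYoooooooooooooooooooooooooooooooo
220 YYYYY..........RRRRRRRRRRRRR...........YYYYYYYYYYYYYYYYoooooooooooooooooooooooooooooooo
225 YYYYo........RRRRRRRRRRRRRRRRRo.........YYYYYYYYYYYYYYYoooooooooooooooooooooooooooooooo
230 YYYY.......RRRRRRRRRRRRRRRRRRRRR.........YYYYYYYYYYYYYYoooooooooooooooooooooooooooooooo
235 YYYo.....oRRRRRRRRRRRRRRRRRRRRRRRo.......oYYYYYYYYYYYoooRRRRRRRRRRRoooooooooooooooooooo
240 YYY.....oRRRRRRRRRRRRRRRRRRRRRRRRRRRRRRRRRRRRRRRRRRRRRRRRRRRRRRRRRRRooooooooooooooooooo
245 YYY.....RRRRRRRRRRRRRRRRRRRRRRRRRRRRRRRRRRRRRRRRRRRRRRRRRRRRRRRRRRRRooooooooooooooooooo
250 YYY....RRRRRRRRRRRRRRRRRRRRRRRRRRRRRRRRRRRRRRRRRRRRRRkRRRRRRRRRkRRRRRoooooooooooooooooo
255 YYYY...RRRRRRRRRRRRRRRRRRRRRRRRRRRRRRRRRRRRRRRRRRRRRkkkkkkRkkkkkkRRRRoooooooooooooooooo
260 YYYY..RRRRRRRRRRRRRRRRRRRRRRRRRRRRRRRRRRRRRRRRRRRRRRkkkkkkRkkkkkkRRRRoooooooooooo
[... 2303 characters left out ...]
kkkkkkk
280 YYYYYYRRRRRkkkkkkkkkkkkkkkkkkkkkkkkkkkkkkkkkkkkkkkkookkkkkRkkkkkookkkkkkkkkkkkkkkkkkkkk
285 YYYYYYoRRokkkkkkkkkkkkkkkkkkkkkkkkkkkkkkkkkkkkkkkkkookkkkkRkkkkkookkkkkkkkkkkkkkkkkkkkk
290 YYYYYYYRkkkkkkkkkkkkkkkkkkkkkkkkkkkkkkkkkkkkkkkkkkkookkkkkRkkkkkookkkkkkkkkkkkkkkkkkkkk
295 ......kkkkkkkkkkkkkkkkkkkkkkkkkkkkkkkkkkkkkkkkkkkkkookkkkk.kkkkkookkkkkkkkkkkkkkkkkkkkk
300 .....kkkkkkkkkkkkkkkkkkkkkkkkkkkkkkkkkkkkkkkkkkkkkkoo...........ookkkkkkkkkkkkkkkkkkkkk
305 .....kkkkkkkkkkkkkkkkkkkkkkkkkkkkkkkkkkkkkkkkkkkkkkoo...........ookkkkkkkkkkkkkkkkkkkkk
310 ......kkkkkkkkkkkkkkkkkkkkkkkkkkkkkkkkkkkkkkkkkkkk.o............ookkkkkkkkkkkkkkkkkkkkk
29.1667 [393.98807203 152.44751517  78.05394334]
```

```bash
python3 - <<'E'
from push import *
move_straight([393.8,152,108]); move_straight([393.8,172,108])
g=move_straight([393.8,172,68],vel=50,guard=4); o=observe(); print(g,o["position"],o["contact_force"],o["time_s"])
cv2.imwrite("pics/probe.png",camera("wrist")[:,:,::-1])
move_straight([393.8,172,108])
print(observe()["time_s"])
E
```

```text
True [393.4 171.5  74. ] [-2.2 -0.9  7.2] 30.4583
30.8917
```

```bash
sed -i 's/455.8,168.3/459,170.5/' push.py; python3 - <<'E'
from push import *
Z=63; r=66
move_straight(*pose(0,38,108,r)); print(move_straight(*pose(0,38,Z,r),vel=80,guard=4),observe()["position"])
F=[]
for th in [*np.arange(0,1.5,.15),1.5,1.57,1.64,1.71,1.78]:
    g=move_straight(*pose(th,19,Z,r),vel=70,guard=9); o=observe()
    if round(th,2) in(.15,.3,.6,1.05,1.5) or g or th>1.55: print(round(th,2),g,o["position"],o["contact_force"])
    if th==.3: rep("pic")
    if g: break
rep("end"); print(observe()["time_s"])
E
```

```text
False [397.4 214.9  63.2]
0.15 False [392.2 186.3  63.2] [-0.8 -0.5 -0.4]
0.3 False [390.6 176.1  63. ] [ 0.1 -0.9 -0.2]
pic None [390.6 176.1  63. ] [ 0.1 -0.9 -0.2] mom [ 0.   0.1 -0. ] op 0.38 W ([99, 178, 215, 88, 12201], [198.3, 226.0]) S [([299, 185, 22, 15, 170], [308.3, 192.0])]
0.6 False [392.  155.6  63. ] [ 0.1 -0.4 -0.4]
1.05 False [405.2 128.   63. ] [-0.3 -0.1  0.1]
1.5 False [428.6 108.7  62.9] [-0.6  0.2 -0.8]
1.57 False [429.  107.3  62.5] [-16.1  11.8   8.7]
1.64 False [429.1 106.   62.1] [-30.6  21.5  18.3]
1.71 False [429.2 104.8  61.7] [-44.9  29.9  29.4]
1.78 False [429.2 103.6  61.4] [-56.6  36.9  38.1]
end None [429.2 103.6  61.4] [-56.6  36.9  38.1] mom [11.  17.5 -0.3] op 0.51 W ([98, 148, 220, 114, 13380], [199.0, 209.5]) S [([296, 199, 19, 13, 92], [302.2, 205.0])]
36.6583
```

```bash
python3 - <<'E'
from push import *
move_straight(*pose(1.5,21,63,66),vel=60); o=observe(); print(o["position"],o["contact_force"])
move_straight(*pose(1.5,42,63,66),vel=60); p,R=pose(1.5,42,170,66); move_straight(p,R); pause(.2)
c=camera_info("wrist"); im=camera("wrist"); cv2.imwrite("pics/after.png",im[:,:,::-1]); print(red(im)[0])
hs=cv2.cvtColor(im,cv2.COLOR_RGB2HSV).astype(int)
m=((hs[:,:,1]>150)&((hs[:,:,0]<6)|(hs[:,:,0]>174))&(hs[:,:,2]>100)).astype(np.uint8)
n,l,s,_=cv2.connectedComponentsWithStats(m);k=1+np.argmax(s[1:,4]); ys,xs=np.where(l==k)
W=np.array([ray(c,(x,y),75)[:2] for x,y in zip(xs,ys)]); mu=W.mean(0); u,sv,v=np.linalg.svd(W-mu,full_matrices=False)
d=v[0]; pr=(W-mu)@d; print("mean",mu,"dir",d,"ang",np.degrees(np.arctan2(d[1],d[0])),"extent",pr.min(),pr.max())
for r in range(80,250,7): print(r,"".join("R" if m[r,x] else "Y" if h[1]>150 and 20<h[0]<35 else "g" if h[1]>100 and 50<h[0]<85 else "k" if h[2]<60 else "." for x,h in zip(range(80,400,4),hs[r,80:400:4])))
print(observe()["time_s"])
E
```

```text
[427.4 109.3  63.2] [-0.9 -0.1 -1.5]
([167, 123, 137, 58, 4835], [227.0, 152.3])
mean [453.8 147.2] dir [0.2 1. ] ang 79.99319292641667 extent -57.237666232206415 44.0206708877563
80 ............YYYYYYYYYYYYYYYYYYYYYYYYYYYYYYYYYYYY................................
87 ............YY.YYYYYYYYYYYYYYYYYYYYYYYYYYYY...YY................................
94 ............YY..YYYYYYYYYYYYYYYYYYYYYYYYYYYY.YYY................................
101 ............YYYYYYYYYYYYYYYYYYYYYYYYYYYYYYYYYYYY................................
108 ............YYYYYYYYYYYYYYY.......YYYYYYYYYYYYYY................................
115 .............YYYYYYYYYY..............YYYYYYYYYYY................................
122 .............YYYYYYYYY.................YYYYYYYYY................................
129 .............YYYYYYYY....RRRRRRRRR......YYYYYYYY................................
136 .............YYYYYYY...RRRRRRRRRRRRR.....YYYYYYYY...............................
143 .............YYYYYYY...RRRRRRRRRRRRRRRRRRRRRRRRRRRRRRRRR........................
150 ..............YYYYYY..RRRRRRRRRRRRRRRRRRRRRRRRRRRRRRRRRR.............
[... 508 characters left out ...]
.............
199 ...............YYYYYYYYYYYYYYYYYYYYYYYYYYYYYYYYYY...............................
206 ................Y...YYYYYYYYYYYRRYYYYYYYYYYYY..YY...............................
213 ................YYYYYYYYYYYYYYY..YYYYYYYYYYYYYYY................................
220 ................................................................................
227 ................................................................................
234 ................................................................................
241 ................................................................................
248 ................................................................................
38.775
```

```bash
python3 - <<'E'
from push import *
c=camera_info("wrist"); im=cv2.imread("pics/after.png")
hs=cv2.cvtColor(im,cv2.COLOR_BGR2HSV).astype(int)
m=((hs[:,:,1]>150)&((hs[:,:,0]<6)|(hs[:,:,0]>174))&(hs[:,:,2]>100)); 
for nm in("low","up"):
    pts=[(x,(np.where(m[120:185,x])[0].max()+120.5 if nm=="low" else np.where(m[120:185,x])[0].min()+119.5)) for x in range(240,298)]
    W=np.array([ray(c,p,75)[:2] for p in pts]); k=np.polyfit(W[:,1],W[:,0],1); print(nm,"dir from -y:",np.degrees(np.arctan(k[0])),"x at y=110",np.polyval(k,110))
y=((hs[:,:,1]>150)&(hs[:,:,0]>19)&(hs[:,:,0]<36)&(hs[:,:,2]>110)).astype(np.uint8)
n,l,s,_=cv2.connectedComponentsWithStats(y);k=1+np.argmax(s[1:,4]); ys,xs=np.where(l==k)
for z in(38,58):
    W=np.array([ray(c,p,z)[:2] for p in zip(xs,ys)],np.float32); r=cv2.minAreaRect(W); print(z,r)
r0,c0=np.where(m[195:212,190:222]); print("red mark",ray(c,(c0.mean()+190,r0.mean()+195),45))
o=observe();print(o["time_s"],o["position"])
E
```

```text
low dir from -y: 10.075104469609366 x at y=110 436.92555375235014
up dir from -y: 5.99305778574609 x at y=110 457.5980254432287
38 ((456.082763671875, 172.0906982421875), (118.55025482177734, 117.05292510986328), 81.56404113769531)
58 ((457.6116638183594, 167.46856689453125), (111.03412628173828, 109.63178253173828), 81.56404876708984)
red mark [409.  178.7  45. ]
38.775 [406.1 112.4 169.3]
```

```bash
python3 - <<'E'
from push import *
move_pose([480,-60,320],down(.238+np.pi)); pause(.3)
a=camera("scene").astype(int); b=cv2.imread("pics/scene8.png")[:,:,::-1].astype(int)
print("panel diff",abs(a-b)[215:300,268:300].max(),abs(a-b)[240:300,285:312].mean())
print("other panels diff",abs(a-cv2.imread("pics/scene1.png")[:,:,::-1])[140:240,355:445].mean())
hb=[proj(camera_info("scene"),[457.6+r*np.cos(f),167.5+r*np.sin(f),85])[0].round().tolist() for f in(np.pi-.147,1.5*np.pi-.147) for r in(78,)]; print("pred end off/on",hb,[k for k in red(a.astype(np.uint8)) if 280<k[1][0]<345])
o=observe(); print(o["time_s"],o["contact_force"]); print(close_job())
E
```

```text
panel diff 116 1.134567901234568
other panels diff 3.215851851851852
pred end off/on [[306.0, 184.0], [296.0, 207.0]] [([297, 199, 18, 13, 81], [303.5, 205.3])]
40.075 [-0.6 -0.2 -0. ]
the job is handed in; nothing more can be done
None
```

The purple panel from the green mat hangs level and released on the peg by its middle hole, and the isolator handle is turned against its "on" stop (measured about 90°). I handed the job in at 40 s, after a first handle push that passed over it and a second that briefly read about 77 N at the stop, apparently on the fingers only. The other two panels look unmoved.

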